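Open the intake filter housing: snap tab, then cover

ROBOT

A 7-joint arm with a two-finger parallel gripper is mounted at the origin on the work surface. World frame = base frame: x ahead of the robot, y to its left, z up, the work surface at z = 0. Lengths are in m, angles in rad, forces in N, time in s.
With the tool pointing down it reaches from about 0.4 to 0.85 m from the base axis. Payload 10.4 kg.
Tool frame: the origin (TCP) lies between the finger pads; the fingertips stand 25 mm ahead of it and the grasp point (between the pads) lies 6 mm ahead of it; z points along the fingers, y is the direction in which the jaws open and shut (so a half turn about z gives the same grasp; the last joint's range is limited). The gripper opens to 87 mm and grips with 3 to 60 N. Pads are 19 mm wide; open, the fingers measure 117 mm over their backs; the gripper's body (75 mm by 190 mm) begins 51 mm behind the grasp point.
Start: joints at [1.107, 0.332, -0.065, 1.46, 0.022, 1.35, -0.088], TCP at [0.267, -0.565, 0.248] pointing down, gripper open.
Joint ranges: [-2.6, 2.6], [-0.5, 2.12], [-1.47, 1.34], [0.16, 2.42], [-1.27, 4.41], [0.06, 2.06], [-2.6, 2.6]. Speed limits (rad/s): [2.22, 2.22, 2.79, 2.79, 3.14, 3.14, 3.14].

INTERFACE

Orientations are given as a rotation vector (axis times angle).
In Python, from workcell import ctrl, get_image gives the robot as it stands.
- The arm moves only by the tool drive_tool, never from a script. Its argument "increments" is a list of rows, each an object of numbers: "ax", "ay", "az": the turn, a rotation vector about the tool's x, y, z in degrees; "tx", "ty", "tz": the shift along the tool's x, y, z in m; "grip": the finger opening in m, from 0 to 0.087. In form: [{"ax": .., "ay": .., "az": .., "tx": .., "ty": .., "tz": .., "grip": ..}, ...]. A call has exactly 5 rows; each row shifts and turns the pose as measured when the row begins, along the tool's axes as they then stand; what a row does not reach is not made up. A row lasts 1/12 s, in which the tool goes at most 41.7 mm and 7.16 degrees, less where a joint would pass 70% of its speed; a pose out of reach is approached as far as the arm can. A call with a gripper value outside its range is refused whole. The fingers move at their own pace and stop on an object; "grip_force" is the grip in N (left out, the last holds). Time passes only in rows, so rows that do not move let the fingers close, or fill a call up. It gives the time, the measured TCP pose, the force and the opening at its end, in the units of the state.
- ctrl.get_obs(): the state, without advancing time (a new reading comes with each control period).
- get_image(name): name is "scene" or "top"; returns a dict with "color" (480x640x3 uint8, red, green, blue), "fx", "fy", "cx", "cy" (pixels), "rvec" (rotation vector, rad) and "tvec" (3), from world to camera coordinates, as OpenCV has them. Camera axes: x right, y down, z forward; pixel columns grow to the right and rows downward; lengths in m; the calibration is good to about 2 mm. A picture is of the moment at which its call begins. There is no depth.
- ctrl.sign_off(): hands the job in, once; it reports no verdict.
The state is a dict: "clock": time; "joint_pos": joint angles; "joint_velocities": joint speeds; "tau": joint torques, N m; "ee_pos": TCP position; "orientation": TCP orientation; "force": force on the tool from outside, world axes, zero at the start; "ft_torque": the same for the moment, N m; "finger_gap": opening from 0.0 (shut) to 1.0 (fully open).
Only numpy, scipy, OpenCV 4.12 (cv2) and the standard library are available. Lean on these libraries where they do the work, as an engineer would, in place of code of your own. Each camera call takes 0.05 s, during which the arm holds its last target.

TASK

Open the filter housing that has the slotted cover: with closed fingertips press its snap tab all the way down, then push the released cover forward along its rails, off the filter seat and onto the parking ledge up to the end stop, so that it lies flat there. Only press and push: do not lift or carry the cover, and leave the housing with the plain cover and the other things on the bench undisturbed.

Things in the scene. Friction and masses are not known exactly. Their poses are not given: they have to be found in the camera images.
- intake: Intake filter housing (its cover has slots), grey plastic, 89 mm wide, fixed, yaw varies. Origin on the bench under the seat's centre; +x is the way its cover slides off (away from the robot, within 0.3 rad), +y left of that, z up. Seat x -46 to 46 mm, running surface 40 mm up. Rails at |y| 32 to 44.5, x -46 to 43, top 54 mm, reach 3 mm over the cover's edges. Nothing stands behind x = -46.
- intake_ledge (a point): Middle of the intake housing's parking ledge, where the pushed-off cover ends: 106 mm along the housing's +x from its origin, 40 mm above the bench. The ledge goes on level with the seat, x 60 to 151 mm, with side guides at |y| 38.5 to 44.5 (tops 50 mm) but no overhanging lips, and an end stop across it (face at x = 151, top 54 mm).
- intake_cover: Intake cover, told by five dark slots across its top: aluminium plate 90 (x) x 70 (y) x 8 mm, about 0.2 kg, loose. Origin: centre of its underside, axes as the housing's. Upright rib at its rear edge, x -45 to -35 mm, 50 mm long (y), top 22 mm above the underside. On the seat it lies 40 mm above the housing's origin; at the end stop it has slid 106 mm.
- intake_cover_rib (a point): Middle of the rear (-x) face of the rib of the slotted cover, 15 mm above the cover's underside: the place to push, along the housing's +x.
- intake_tab (a joint): Travel of the intake housing's black snap tab, m: 0 up (locked), 0.014 fully down. Its tooth stands across the cover's leading edge and blocks it until the tab is about 0.011 down. It takes about 6 N straight down, has no return spring and stays where it is pressed.
- intake_tab_top (a point): Centre of the top face (36 x 36 mm) of the intake tab: 58 mm above the bench when up, 44 mm when fully pressed; moves with the tab. It lies at x 51.5, y -68 mm of its housing, outside the right-hand rail (outer face at y -44.5 mm).
- outlet: The other filter housing, the same in shape and size, with a plain cover without slots; it stands to the left or right of the intake housing. To be left alone.
- outlet_cover: Plain cover of the outlet housing, same size as the slotted one, without slots. To be left alone.
- outlet_tab (a joint): Travel of the outlet housing's black snap tab, m: 0 up (locked), 0.014 fully down. Its tooth stands across the cover's leading edge and blocks it until the tab is about 0.011 down. It takes about 6 N straight down, has no return spring and stays where it is pressed. To be left alone.
- bottle_a: Bystander: red-capped clear sample bottle, 44 mm across, 85 mm tall, standing between the two housings; origin under its centre.
- bottle_b: Bystander: red-capped clear sample bottle, 44 mm across, 85 mm tall, on the right; origin under its centre.
- bottle_c: Bystander: white-capped clear sample bottle, 44 mm across, 85 mm tall, on the left; origin under its centre.
- notes: Bystander: block of sticky notes, 76 x 76 x 32 mm, lying on the right; origin under its centre.
- glue_stick: Bystander: glue stick, 25 mm across, 80 mm tall, standing between the housings on the robot's side; origin under its centre.
- stapler: Bystander: stapler, 130 x 36 x 39 mm, lying on the left; origin under its centre.
- jar: Bystander: small glass jar, 52 mm across, 55 mm tall, beyond the housings; origin under its centre.
Mind the look-alikes: they are no part of the job. What is shaped like the intake_cover but brown or purple is not meant.

How it is judged:
By the outcome, as a careful person would: the job done as asked, in the order asked, and still so for the second after the job is handed in, with the robot touching nothing.
It also fails if it takes over 40 s, if anything falls off the work surface, if the arm or the gripper's body presses on something with over 40 N, if the wrist force passes 120 N, or if a joint passes its speed limit or range.

## Working session

There is one attempt and no reset: what is moved stays moved. The work goes in short steps, Python scripts to look and compute and a tool call to move; the robot and the scene stay as the last step left them, time stands still between calls to the robot, and variables do not carry over. Pictures are saved under pics/ and viewed, and the job is handed in when it is done.

Besides the shell and the picture viewer there is one more tool, called as a command line: name --argument value ..., lists and objects as JSON in quotes. drive_tool: Moves the arm, as the interface text tells. Its arguments: {"type":"object","properties":{"increments":{"type":"array","items":{"type":"object","properties":{"ax":{"type":"number"},"ay":{"type":"number"},"az":{"type":"number"},"tx":{"type":"number"},"ty":{"type":"number"},"tz":{"type":"number"},"grip":{"type":"number"}}}},"grip_force":{"type":"number"}},"required":["increments"]}

```bash
ls; mkdir -p pics; python3 - <<'E'
from workcell import ctrl, get_image
import cv2
for n in ("scene","top"):
    d=get_image(n); cv2.imwrite(f"pics/{n}0.png",d["color"][:,:,::-1]); print(n,d["fx"],d["cx"],d["cy"],d["rvec"],d["tvec"])
print(ctrl.get_obs())
E
```

```text
pics
scene 445.8628441072965 321.8819264297941 239.79036888956244 [ 1.98753442  1.3697435  -0.61336718] [-0.22321107 -0.31208375  1.31065211]
top 573.2913555926481 310.85627123830693 243.20607003556213 [ 2.23069801 -2.17175869  0.05967129] [0.00468189 0.5558633  1.14619887]
{'clock': 0.1, 'joint_pos': array([ 1.10743436,  0.33283184, -0.06471071,  1.46084863,  0.02159937,
        1.34990802, -0.0885325 ]), 'joint_velocities': array([ 0.00207903, -0.00080489,  0.00012165, -0.00187949, -0.0012604 ,
       -0.00207913,  0.00051497]), 'tau': array([ 8.05828051e-03, -6.24623537e+01,  3.25589511e-02, -3.91001987e+01,
       -5.56150172e-02,  2.19411246e-02,  2.25253893e-04]), 'ee_pos': array([ 0.2665125, -0.56498  ,  0.2468232]), 'orientation': array([-3.06438641e+00, -6.86476673e-01,  5.29089985e-04]), 'force': array([-0.25320013, -0.0410671 ,  0.43791062]), 'ft_torque': array([-0.00355124, -0.00803834, -0.01656493]), 'finger_gap': 1.001769961288488}
```

View pics/scene0.png

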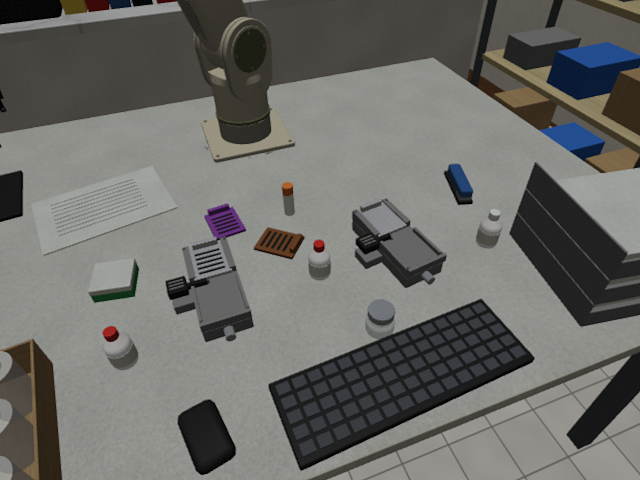

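View pics/top0.png

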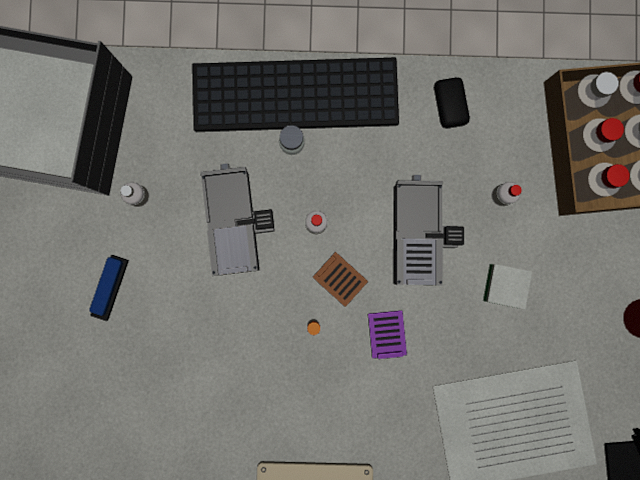

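Candidates for the slotted cover in the top view are the grey one on the housing at (420,260), the brown one at (341,279) and the purple one at (388,335), both loose on the bench. The grey plain cover at (235,247) has no slots. Grey (420,260) fits because it is aluminium, slotted and on a housing. I'll confirm it in a crop.

```bash
python3 - <<'E'
import cv2,numpy as np
a=cv2.imread("pics/top0.png")[165:300,375:485]; a=cv2.resize(a,None,fx=4.4,fy=4.4,interpolation=cv2.INTER_CUBIC)
cv2.imwrite("pics/crop0.png",a)
b=cv2.imread("pics/scene0.png")[225:345,160:265]; cv2.imwrite("pics/crop1.png",cv2.resize(b,None,fx=5,fy=5,interpolation=cv2.INTER_CUBIC))
E
```

```text
(no output)
```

View pics/crop0.png

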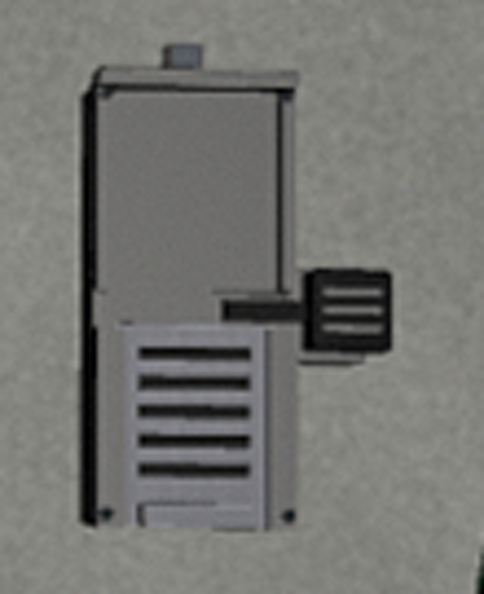

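View pics/crop1.png

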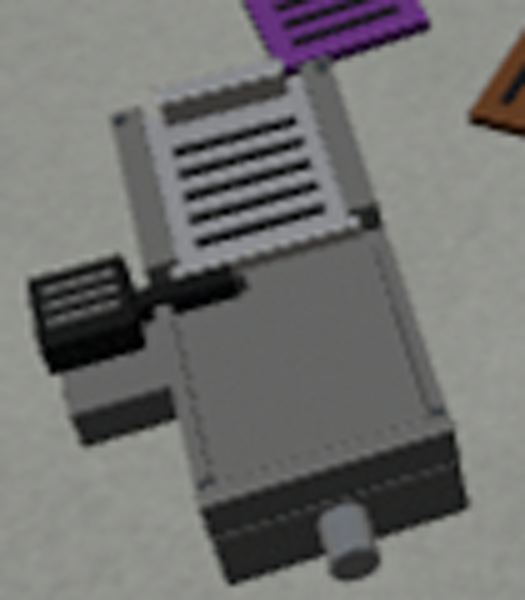

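The crop confirms it: the grey cover in the housing at (420,260) has five dark slots, and its tab is at about (454,235). Next I measure the pose.

```bash
cat > h.py <<'E'
import cv2,numpy as np
from workcell import ctrl,get_image
def ray(d,uv,z):
    R=cv2.Rodrigues(np.array(d["rvec"],float))[0];t=np.array(d["tvec"],float)
    uv=np.atleast_2d(np.array(uv,float))
    v=np.c_[(uv[:,0]-d["cx"])/d["fx"],(uv[:,1]-d["cy"])/d["fy"],np.ones(len(uv))]@R
    c=-R.T@t
    return c+v*((z-c[2])/v[:,2])[:,None]
def proj(d,P):
    K=np.array([[d["fx"],0,d["cx"]],[0,d["fy"],d["cy"]],[0,0,1.]])
    return cv2.projectPoints(np.atleast_2d(np.array(P,float)),np.array(d["rvec"],float),np.array(d["tvec"],float),K,None)[0][:,0]
E
python3 - <<'E'
from h import *
d=get_image("top"); g=cv2.cvtColor(d["color"],cv2.COLOR_RGB2GRAY)
S=8
def big(x0,y0,x1,y1): return cv2.resize(g[y0:y1,x0:x1],None,fx=S,fy=S,interpolation=cv2.INTER_CUBIC)
x0,y0=400,236
b=big(x0,y0,438,278)
c,_=cv2.findContours((b<75).astype(np.uint8),cv2.RETR_EXTERNAL,cv2.CHAIN_APPROX_NONE)
sl=[]
for k in c:
    (cx,cy),(w,h),a=cv2.minAreaRect(k)
    if cv2.contourArea(k)>300:
        p=(x0+(cx+.5)/S-.5,y0+(cy+.5)/S-.5); W=ray(d,p,.048)[0]; print("slot?",np.round(p,1),round(w/S,1),round(h/S,1),round(a,1),W.round(4)); 
x0,y0=435,222
b=big(x0,y0,470,250)
m=(b<60).astype(np.uint8); m=cv2.morphologyEx(m,cv2.MORPH_CLOSE,np.ones((25,25),np.uint8)); m=cv2.morphologyEx(m,cv2.MORPH_OPEN,np.ones((81,81),np.uint8))
c,_=cv2.findContours(m,cv2.RETR_EXTERNAL,cv2.CHAIN_APPROX_NONE)
for k in c:
    r=cv2.minAreaRect(k);q=cv2.boxPoints(r); q=np.c_[x0+(q[:,0]+.5)/S-.5,y0+(q[:,1]+.5)/S-.5]
    print("tab",q.round(1).tolist(),ray(d,q,.058).round(4).tolist(),ray(d,q.mean(0),.058).round(4))
# hand-read crop0 corners
f=lambda u,v:(375+(u+.5)/4.4-.5,165+(v+.5)/4.4-.5)
for n,u,v,z in [("railR rear",297,525,.054),("railR rear screw",289,516,.054),("railL rear screw",106,514,.054),("ledge corner L",100,92,.050),("tabmid",352,311,.058),("stop L",103,68,.054),("stop R",298,72,.054)]:
    print(n,ray(d,f(u,v),z).round(4))
# camera
R=cv2.Rodrigues(np.array(d["rvec"]))[0]; print("cam",-R.T@d["tvec"])
E
```

```text
slot? [418.6 271.4] 25.4 3.1 -0.0 [ 0.5044 -0.1927  0.048 ]
slot? [418.6 264.8] 25.4 2.9 0.7 [ 0.5173 -0.1925  0.048 ]
slot? [418.6 258.1] 3.1 25.4 90.0 [ 0.5303 -0.1923  0.048 ]
slot? [418.7 251.4] 25.3 3.2 0.3 [ 0.5434 -0.1922  0.048 ]
slot? [418.8 244.9] 25.5 2.9 0.5 [ 0.5563 -0.1922  0.048 ]
slot? [431.1 236.8] 2.4 12.6 90.0 [ 0.573  -0.2161  0.048 ]
tab [[443.29998779296875, 247.10000610351562], [443.29998779296875, 225.8000030517578], [463.3999938964844, 225.8000030517578], [463.3999938964844, 247.10000610351562]] [[0.5529, -0.238, 0.058], [0.5943, -0.2374, 0.058], [0.5954, -0.2767, 0.058], [0.5539, -0.2773, 0.058]] [[ 0.5741 -0.2573  0.058 ]]
railR rear [[ 0.4811 -0.2378  0.054 ]]
railR rear screw [[ 0.485  -0.2342  0.054 ]]
railL rear screw [[ 0.4838 -0.1531  0.054 ]]
ledge corner L [[ 0.672  -0.1474  0.05  ]]
tabmid [[ 0.5764 -0.2597  0.058 ]]
stop L [[ 0.6822 -0.1479  0.054 ]]
stop R [[ 0.6829 -0.235   0.054 ]]
cam [0.5013004  0.02751211 1.170777  ]
```

drive_tool --increments '[{"az":6.2,"grip":0},{"az":6.2,"grip":0},{"az":6.2,"grip":0},{"az":6.0,"grip":0},{"grip":0}]' --grip_force 20

```text
invalid input at $.increments[0]: expected keys ax, ay, az, tx, ty, tz, grip
```

drive_tool --increments '[{"ax":0,"ay":0,"az":6.2,"tx":0,"ty":0,"tz":0,"grip":0},{"ax":0,"ay":0,"az":6.2,"tx":0,"ty":0,"tz":0,"grip":0},{"ax":0,"ay":0,"az":6.2,"tx":0,"ty":0,"tz":0,"grip":0},{"ax":0,"ay":0,"az":6.0,"tx":0,"ty":0,"tz":0,"grip":0},{"ax":0,"ay":0,"az":0,"tx":0,"ty":0,"tz":0,"grip":0}]' --grip_force 20

```text
clock: 0.57
ee_pos: [0.2661, -0.5643, 0.245]
orientation: [-3.138, 0.012, 0.003]
force: [0.5, 0.5, 0.4]
finger_gap: 0.708
```

drive_tool --increments '[{"ax":0,"ay":0,"az":-1.1,"tx":0.028,"ty":-0.028,"tz":0,"grip":0},{"ax":0,"ay":0,"az":0,"tx":0.028,"ty":-0.028,"tz":0,"grip":0},{"ax":0,"ay":0,"az":0,"tx":0.028,"ty":-0.028,"tz":0,"grip":0},{"ax":0,"ay":0,"az":0,"tx":0.028,"ty":-0.028,"tz":0,"grip":0},{"ax":0,"ay":0,"az":0,"tx":0.028,"ty":-0.028,"tz":0,"grip":0}]'

```text
clock: 0.98
ee_pos: [0.3991, -0.4258, 0.2429]
orientation: [-3.14, -0.019, 0.013]
force: [1.2, -0.3, 0.4]
finger_gap: 0.328
```

drive_tool --increments '[{"ax":0,"ay":0,"az":0,"tx":0.028,"ty":-0.028,"tz":0,"grip":0},{"ax":0,"ay":0,"az":0,"tx":0.028,"ty":-0.028,"tz":0,"grip":0},{"ax":0,"ay":0,"az":0,"tx":0.028,"ty":-0.028,"tz":0,"grip":0},{"ax":0,"ay":0,"az":0,"tx":0.028,"ty":-0.028,"tz":0,"grip":0},{"ax":0,"ay":0,"az":0,"tx":0,"ty":0,"tz":0,"grip":0}]'

```text
clock: 1.4
ee_pos: [0.5185, -0.2968, 0.242]
orientation: [-3.136, -0.066, 0.009]
force: [0.7, 0.9, -0.2]
finger_gap: 0.022
```

drive_tool --increments '[{"ax":0,"ay":0,"az":1.7,"tx":0.03,"ty":-0.02,"tz":0.01,"grip":0},{"ax":0,"ay":0,"az":0,"tx":0.027,"ty":-0.016,"tz":0.02,"grip":0},{"ax":0,"ay":0,"az":0,"tx":0,"ty":0,"tz":0.035,"grip":0},{"ax":0,"ay":0,"az":0,"tx":0,"ty":0,"tz":0.035,"grip":0},{"ax":0,"ay":0,"az":0,"tx":0,"ty":0,"tz":0,"grip":0}]'

```text
clock: 1.82
ee_pos: [0.5753, -0.2572, 0.1416]
orientation: [-3.137, -0.057, 0.001]
force: [-0.9, 0.8, -1.3]
finger_gap: 0.006
```

```bash
python3 - <<'E'
from h import *
o=ctrl.get_obs(); print(o["ee_pos"],o["orientation"],o["finger_gap"])
p=o["ee_pos"].copy(); 
R=cv2.Rodrigues(o["orientation"])[0]; tip=p+R[:,2]*.025; print("tip",tip)
for n in ("scene","top"):
    d=get_image(n); q=proj(d,[tip,[.5771,-.2605,.058],[.526,-.193,.048]]); print(n,q.round(1).tolist())
    im=d["color"][:,:,::-1].copy()
    cx,cy=(q[1]).astype(int); x0,y0=max(cx-70,0),max(cy-60,0)
    cv2.imwrite(f"pics/{n}1.png",cv2.resize(im[y0:y0+120,x0:x0+140],None,fx=4,fy=4,interpolation=cv2.INTER_CUBIC)); print(x0,y0)
E
```

```text
[ 0.57525506 -0.25717832  0.1416427 ] [-3.13688018e+00 -5.74438753e-02  1.24430195e-03] 0.005967702107264415
tip [ 0.57523332 -0.25707404  0.11664293]
scene [[168.5, 260.2], [174.9, 283.8], [208.2, 259.1]]
104 223
top [[461.4, 234.0], [455.0, 234.9], [419.0, 260.3]]
385 174
```

View pics/scene1.png

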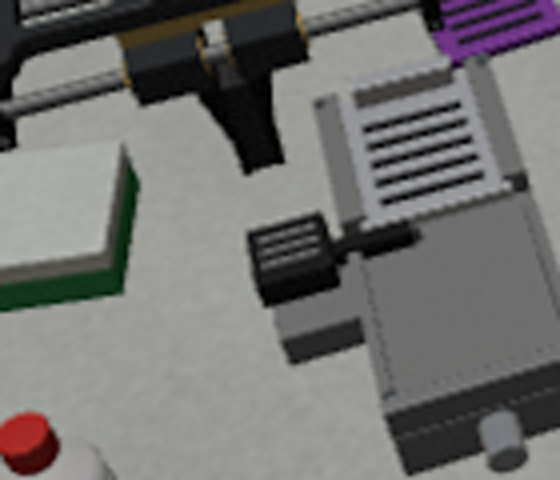

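View pics/top1.png

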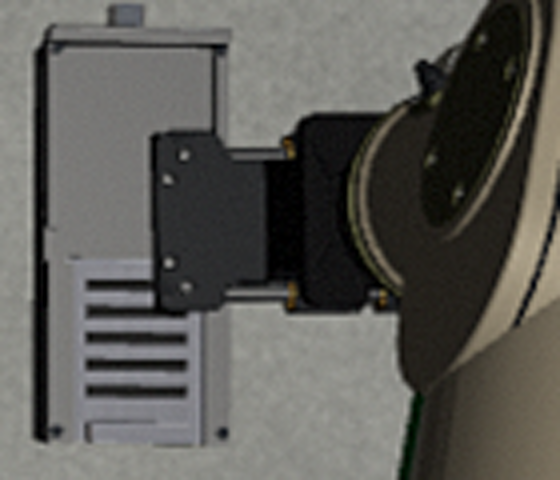

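The scene crop shows the closed fingertips at (170,264), right above the tab, whose top is at (176,283). Both are within about 4 px of where I projected them. Descending.

drive_tool --increments '[{"ax":0,"ay":0,"az":1.4,"tx":0.002,"ty":0.003,"tz":0.016,"grip":0},{"ax":0,"ay":0,"az":0,"tx":0,"ty":0,"tz":0.016,"grip":0},{"ax":0,"ay":0,"az":0,"tx":0,"ty":0,"tz":0.014,"grip":0},{"ax":0,"ay":0,"az":0,"tx":0,"ty":0,"tz":0,"grip":0},{"ax":0,"ay":0,"az":0,"tx":0,"ty":0,"tz":0,"grip":0}]'

```text
clock: 2.33
ee_pos: [0.5834, -0.2682, 0.1111]
orientation: [3.135, 0.009, 0.029]
force: [0.5, -0.7, 0.3]
finger_gap: 0.003
```

```bash
cat > st.py <<'E'
from h import *
import sys
for i in range(int(sys.argv[1]) if len(sys.argv)>1 else 1):
    o=ctrl.get_obs(); R=cv2.Rodrigues(o["orientation"])[0]
    print(round(o["clock"],2),o["ee_pos"].round(4),"tip",(o["ee_pos"]+.025*R[:,2]).round(4),"xdir",R[:,0].round(3),"zdir",R[:,2].round(3),"F",o["force"].round(1),o["finger_gap"].round(3),"qd",abs(o["joint_velocities"]).max().round(3))
    if i+1<int(sys.argv[1] if len(sys.argv)>1 else 1): get_image("top")
E
python3 st.py 4
```

```text
Traceback (most recent call last):
  File "st.py", line 5, in <module>
    print(round(o["clock"],2),o["ee_pos"].round(4),"tip",(o["ee_pos"]+.025*R[:,2]).round(4),"xdir",R[:,0].round(3),"zdir",R[:,2].round(3),"F",o["force"].round(1),o["finger_gap"].round(3),"qd",abs(o["joint_velocities"]).max().round(3))
                                                                                                                                                                  ^^^^^^^^^^^^^^^^^^^^^
AttributeError: 'float' object has no attribute 'round'
```

```bash
sed -i 's/o\["finger_gap"\].round(3)/round(o["finger_gap"],3)/' st.py; python3 st.py 4
```

```text
2.33 [ 0.5834 -0.2682  0.1111] tip [ 0.5839 -0.2683  0.0861] xdir [1.    0.006 0.019] zdir [ 0.019 -0.007 -1.   ] F [ 0.5 -0.7  0.3] 0.003 qd 0.008
2.38 [ 0.5833 -0.2682  0.111 ] tip [ 0.5838 -0.2683  0.086 ] xdir [1.    0.006 0.018] zdir [ 0.018 -0.007 -1.   ] F [-0.8  0.9 -0.4] 0.008 qd 0.002
2.43 [ 0.5834 -0.268   0.1111] tip [ 0.5838 -0.2682  0.0861] xdir [1.    0.006 0.019] zdir [ 0.019 -0.006 -1.   ] F [ 0.2  0.4 -0.8] 0.01 qd 0.006
2.48 [ 0.5834 -0.2678  0.111 ] tip [ 0.5839 -0.2679  0.086 ] xdir [1.    0.006 0.019] zdir [ 0.019 -0.006 -1.   ] F [-0.7  0.1 -0.7] 0.007 qd 0.004
```

drive_tool --increments '[{"ax":0.3,"ay":-1.0,"az":0,"tx":-0.007,"ty":-0.008,"tz":0,"grip":0},{"ax":0,"ay":0,"az":0,"tx":0,"ty":0,"tz":0,"grip":0},{"ax":0,"ay":0,"az":0,"tx":0,"ty":0,"tz":0,"grip":0},{"ax":0,"ay":0,"az":0,"tx":0,"ty":0,"tz":0.01,"grip":0},{"ax":0,"ay":0,"az":0,"tx":0,"ty":0,"tz":0,"grip":0}]'

```text
clock: 2.9
ee_pos: [0.5767, -0.2588, 0.1029]
orientation: [3.14, 0.01, 0.004]
force: [0.5, 1.9, -0.2]
finger_gap: 0.008
```

```bash
python3 st.py
```

```text
2.9 [ 0.5767 -0.2588  0.1029] tip [ 0.5768 -0.2589  0.0779] xdir [1.    0.007 0.003] zdir [ 0.003 -0.002 -1.   ] F [ 0.5  1.9 -0.2] 0.008 qd 0.03
```

drive_tool --increments '[{"ax":0,"ay":0,"az":0,"tx":0,"ty":0.001,"tz":0.01,"grip":0},{"ax":0,"ay":0,"az":0,"tx":0,"ty":0,"tz":0.008,"grip":0},{"ax":0,"ay":0,"az":0,"tx":0,"ty":0,"tz":0.006,"grip":0},{"ax":0,"ay":0,"az":0,"tx":0,"ty":0,"tz":0.004,"grip":0},{"ax":0,"ay":0,"az":0,"tx":0,"ty":0,"tz":0,"grip":0}]'

```text
clock: 3.32
ee_pos: [0.5777, -0.2602, 0.0721]
orientation: [3.139, 0.011, 0.007]
force: [-0.6, 0.5, 3.8]
finger_gap: 0.005
```

```bash
python3 st.py
```

```text
3.32 [ 0.5777 -0.2602  0.0721] tip [ 0.5779 -0.2603  0.0471] xdir [1.    0.007 0.004] zdir [ 0.004 -0.002 -1.   ] F [-0.6  0.5  3.8] 0.005 qd 0.008
```

drive_tool --increments '[{"ax":0,"ay":0,"az":0,"tx":0,"ty":0,"tz":0.003,"grip":0},{"ax":0,"ay":0,"az":0,"tx":0,"ty":0,"tz":0.003,"grip":0},{"ax":0,"ay":0,"az":0,"tx":0,"ty":0,"tz":0.003,"grip":0},{"ax":0,"ay":0,"az":0,"tx":0,"ty":0,"tz":0.003,"grip":0},{"ax":0,"ay":0,"az":0,"tx":0,"ty":0,"tz":0.003,"grip":0}]'

```text
clock: 3.73
ee_pos: [0.5782, -0.2604, 0.0688]
orientation: [3.137, 0.009, 0.006]
force: [-13.0, 5.0, 29.9]
finger_gap: 0.004
```

```bash
python3 st.py
```

```text
3.73 [ 0.5782 -0.2604  0.0688] tip [ 0.5783 -0.2605  0.0438] xdir [1.    0.006 0.004] zdir [ 0.004 -0.004 -1.   ] F [-13.    5.   29.9] 0.004 qd 0.008
```

The tab bottomed out with the tip at 43.8 mm and about 30 N. Retracting, then moving behind the rib.

drive_tool --increments '[{"ax":0,"ay":0,"az":0,"tx":0,"ty":0,"tz":-0.01,"grip":0},{"ax":0,"ay":0,"az":0,"tx":0,"ty":0,"tz":-0.025,"grip":0},{"ax":0,"ay":0,"az":0,"tx":0,"ty":0,"tz":-0.025,"grip":0},{"ax":0,"ay":0,"az":0,"tx":0,"ty":0,"tz":-0.02,"grip":0},{"ax":0,"ay":0,"az":0,"tx":0,"ty":0,"tz":0,"grip":0}]'

```text
clock: 4.15
ee_pos: [0.5764, -0.2597, 0.1514]
orientation: [3.139, 0.009, 0.0]
force: [0.7, -0.0, -0.2]
finger_gap: 0.01
```

```bash
python3 st.py
```

```text
4.15 [ 0.5764 -0.2597  0.1514] tip [ 0.5764 -0.2598  0.1264] xdir [1.    0.006 0.   ] zdir [ 0.    -0.003 -1.   ] F [ 0.7 -0.  -0.2] 0.01 qd 0.033
```

drive_tool --increments '[{"ax":0,"ay":0,"az":0,"tx":-0.03,"ty":-0.016,"tz":0,"grip":0},{"ax":0,"ay":0,"az":0,"tx":-0.035,"ty":-0.018,"tz":0,"grip":0},{"ax":0,"ay":0,"az":0,"tx":-0.035,"ty":-0.018,"tz":0,"grip":0},{"ax":0,"ay":0,"az":0,"tx":-0.03,"ty":-0.014,"tz":0,"grip":0},{"ax":0,"ay":0,"az":0,"tx":0,"ty":0,"tz":0,"grip":0}]'

```text
clock: 4.57
ee_pos: [0.4401, -0.192, 0.1464]
orientation: [3.141, 0.007, -0.006]
force: [0.8, -0.2, -0.3]
finger_gap: 0.003
```

```bash
python3 st.py 2; python3 - <<'E'
from h import *
d=get_image("scene"); im=d["color"][:,:,::-1]
cv2.imwrite("pics/scene2.png",cv2.resize(im[190:350,130:290],None,fx=3.7,fy=3.7,interpolation=cv2.INTER_CUBIC))
E
```

```text
4.57 [ 0.4401 -0.192   0.1464] tip [ 0.44   -0.192   0.1214] xdir [ 1.     0.004 -0.004] zdir [-0.004 -0.001 -1.   ] F [ 0.8 -0.2 -0.3] 0.003 qd 0.057
4.62 [ 0.4424 -0.1931  0.1471] tip [ 0.4423 -0.1931  0.1221] xdir [ 1.     0.004 -0.001] zdir [-0.001 -0.002 -1.   ] F [ 0.4  0.1 -0.1] 0.001 qd 0.103
```

View pics/scene2.png

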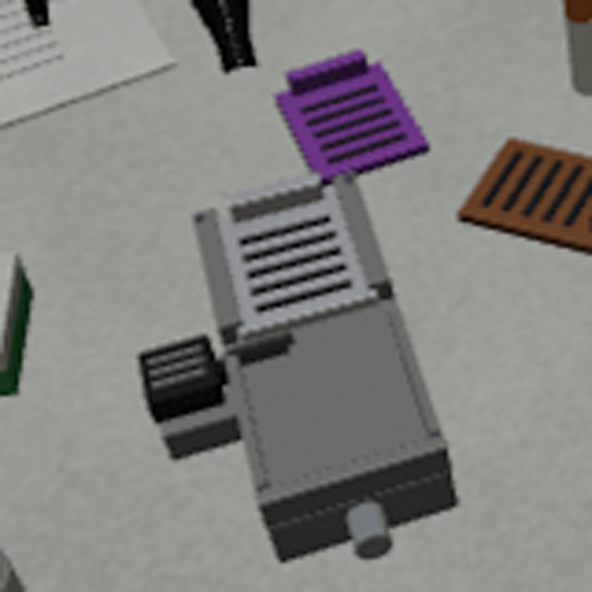

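The scene crop shows the tab down and the cover still on the seat. The fingers are behind it, high and clear of the purple decoy. Lowering now.

drive_tool --increments '[{"ax":0,"ay":0,"az":0,"tx":0.002,"ty":0,"tz":0.02,"grip":0},{"ax":0,"ay":0,"az":-0.4,"tx":0,"ty":0,"tz":0.02,"grip":0},{"ax":0,"ay":0,"az":0,"tx":0,"ty":0,"tz":0.02,"grip":0},{"ax":0,"ay":0,"az":0,"tx":0,"ty":0,"tz":0.005,"grip":0},{"ax":0,"ay":0,"az":0,"tx":0,"ty":0,"tz":0,"grip":0}]'

```text
clock: 5.08
ee_pos: [0.4522, -0.1967, 0.0817]
orientation: [3.137, 0.016, 0.011]
force: [0.2, 0.7, -0.1]
finger_gap: 0.005
```

```bash
python3 st.py
```

```text
5.08 [ 0.4522 -0.1967  0.0817] tip [ 0.4524 -0.1968  0.0567] xdir [1.    0.01  0.007] zdir [ 0.007 -0.004 -1.   ] F [ 0.2  0.7 -0.1] 0.005 qd 0.032
```

drive_tool --increments '[{"ax":0.2,"ay":-0.4,"az":0,"tx":-0.002,"ty":-0.004,"tz":0.006,"grip":0},{"ax":0,"ay":0,"az":0,"tx":0,"ty":0,"tz":0.003,"grip":0},{"ax":0,"ay":0,"az":0,"tx":0,"ty":0,"tz":0,"grip":0},{"ax":0,"ay":0,"az":0,"tx":0,"ty":0,"tz":0,"grip":0},{"ax":0,"ay":0,"az":0,"tx":0,"ty":0,"tz":0,"grip":0}]'

```text
clock: 5.5
ee_pos: [0.4527, -0.1931, 0.0742]
orientation: [3.141, 0.016, 0.004]
force: [-0.2, 0.8, -0.8]
finger_gap: 0.006
```

```bash
python3 st.py
```

```text
5.5 [ 0.4527 -0.1931  0.0742] tip [ 0.4528 -0.1931  0.0492] xdir [1.    0.01  0.002] zdir [ 0.002 -0.001 -1.   ] F [-0.2  0.8 -0.8] 0.006 qd 0.008
```

drive_tool --increments '[{"ax":0,"ay":0,"az":0,"tx":0.006,"ty":0,"tz":0.001,"grip":0},{"ax":0,"ay":0,"az":0,"tx":0.006,"ty":0,"tz":0,"grip":0},{"ax":0,"ay":0,"az":0,"tx":0.006,"ty":0,"tz":0,"grip":0},{"ax":0,"ay":0,"az":0,"tx":0.006,"ty":0,"tz":0,"grip":0},{"ax":0,"ay":0,"az":0,"tx":0.006,"ty":0,"tz":0,"grip":0}]'

```text
clock: 5.92
ee_pos: [0.4855, -0.1935, 0.0747]
orientation: [3.139, 0.015, 0.006]
force: [-0.8, 0.6, -1.1]
finger_gap: 0.006
```

```bash
python3 st.py;python3 - <<'E'
from h import *
d=get_image("scene"); im=d["color"][:,:,::-1]
cv2.imwrite("pics/scene3.png",cv2.resize(im[190:350,130:290],None,fx=3.7,fy=3.7,interpolation=cv2.INTER_CUBIC))
E
```

```text
5.92 [ 0.4855 -0.1935  0.0747] tip [ 0.4856 -0.1936  0.0497] xdir [1.    0.009 0.004] zdir [ 0.004 -0.002 -1.   ] F [-0.8  0.6 -1.1] 0.006 qd 0.188
```

View pics/scene3.png

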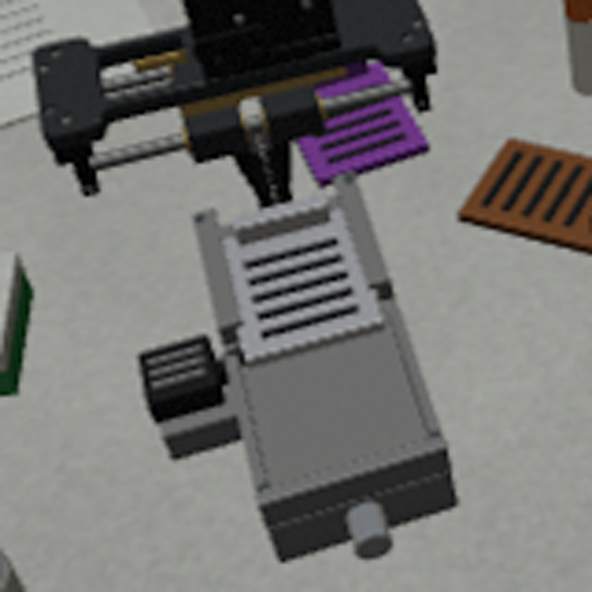

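The crop shows the cover has slid forward past the tooth, with the fingers centred on the rib at (275,200) in the crop. Continuing the push.

drive_tool --increments '[{"ax":0,"ay":-0.2,"az":0,"tx":0.007,"ty":0,"tz":0.001,"grip":0},{"ax":0,"ay":0,"az":0,"tx":0.007,"ty":0,"tz":0,"grip":0},{"ax":0,"ay":0,"az":0,"tx":0.007,"ty":0,"tz":0.0005,"grip":0},{"ax":0,"ay":0,"az":0,"tx":0.007,"ty":0,"tz":0,"grip":0},{"ax":0,"ay":0,"az":0,"tx":0.007,"ty":0,"tz":0,"grip":0}]'

```text
clock: 6.38
ee_pos: [0.5244, -0.193, 0.0729]
orientation: [3.14, 0.015, -0.001]
force: [-0.4, 0.0, 1.3]
finger_gap: 0.01
```

```bash
python3 st.py
```

```text
6.38 [ 0.5244 -0.193   0.0729] tip [ 0.5244 -0.193   0.0479] xdir [ 1.     0.009 -0.   ] zdir [-0.    -0.002 -1.   ] F [-0.4  0.   1.3] 0.01 qd 0.228
```

drive_tool --increments '[{"ax":0,"ay":0,"az":0,"tx":0.007,"ty":0,"tz":0,"grip":0},{"ax":0,"ay":0,"az":0,"tx":0.007,"ty":0,"tz":0,"grip":0},{"ax":0,"ay":0,"az":0,"tx":0.007,"ty":0,"tz":0,"grip":0},{"ax":0,"ay":0,"az":0,"tx":0.007,"ty":0,"tz":0,"grip":0},{"ax":0,"ay":0,"az":0,"tx":0.006,"ty":0,"tz":0,"grip":0}]'

```text
clock: 6.8
ee_pos: [0.5625, -0.1925, 0.0727]
orientation: [3.14, 0.015, -0.001]
force: [-0.5, -0.0, 0.9]
finger_gap: 0.002
```

```bash
python3 st.py
```

```text
6.8 [ 0.5625 -0.1925  0.0727] tip [ 0.5625 -0.1925  0.0477] xdir [ 1.     0.01  -0.001] zdir [-0.    -0.002 -1.   ] F [-0.5 -0.   0.9] 0.002 qd 0.203
```

drive_tool --increments '[{"ax":0,"ay":0,"az":0,"tx":0.003,"ty":0,"tz":0,"grip":0},{"ax":0,"ay":0,"az":0,"tx":0.003,"ty":0,"tz":0,"grip":0},{"ax":0,"ay":0,"az":0,"tx":0.003,"ty":0,"tz":0,"grip":0},{"ax":0,"ay":0,"az":0,"tx":0.003,"ty":0,"tz":0,"grip":0},{"ax":0,"ay":0,"az":0,"tx":0.003,"ty":0,"tz":0,"grip":0}]'

```text
clock: 7.22
ee_pos: [0.5735, -0.1927, 0.0716]
orientation: [3.14, 0.013, -0.023]
force: [-17.2, 1.6, 10.4]
finger_gap: 0.005
```

```bash
python3 st.py;python3 - <<'E'
from h import *
d=get_image("scene"); im=d["color"][:,:,::-1]
cv2.imwrite("pics/scene4.png",cv2.resize(im[190:350,130:290],None,fx=3.7,fy=3.7,interpolation=cv2.INTER_CUBIC))
E
```

```text
7.22 [ 0.5735 -0.1927  0.0716] tip [ 0.5731 -0.1927  0.0466] xdir [ 1.     0.009 -0.015] zdir [-0.015 -0.001 -1.   ] F [-17.2   1.6  10.4] 0.005 qd 0.098
```

View pics/scene4.png

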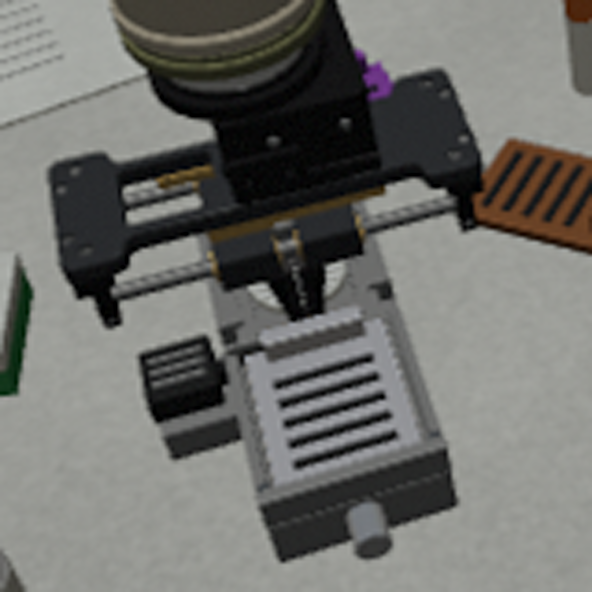

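The cover looks up against the end stop, with about 17 N on the tool. A gentle further push will confirm whether it has stopped.

drive_tool --increments '[{"ax":0,"ay":0.5,"az":0,"tx":0.004,"ty":0,"tz":-0.001,"grip":0},{"ax":0,"ay":0.3,"az":0,"tx":0.004,"ty":0,"tz":0,"grip":0},{"ax":0,"ay":0,"az":0,"tx":0.004,"ty":0,"tz":0,"grip":0},{"ax":0,"ay":0,"az":0,"tx":0.004,"ty":0,"tz":0,"grip":0},{"ax":0,"ay":0,"az":0,"tx":0.004,"ty":0,"tz":0,"grip":0}]'

```text
clock: 7.68
ee_pos: [0.5739, -0.1936, 0.0689]
orientation: [-3.138, -0.005, 0.072]
force: [-20.1, 2.6, 12.2]
finger_gap: 0.004
```

```bash
python3 st.py
```

```text
7.68 [ 0.5739 -0.1936  0.0689] tip [ 0.5728 -0.1935  0.044 ] xdir [ 0.999  0.003 -0.046] zdir [-0.046  0.003 -0.999] F [-20.1   2.6  12.2] 0.004 qd 0.126
```

It is blocked: the tip stays at x = 0.573 while the tool starts to tilt. Backing off, then lifting away to look.

drive_tool --increments '[{"ax":0,"ay":0,"az":0,"tx":-0.008,"ty":0,"tz":0,"grip":0},{"ax":0,"ay":1.5,"az":0,"tx":-0.01,"ty":0,"tz":-0.002,"grip":0},{"ax":0,"ay":1,"az":0,"tx":-0.01,"ty":0,"tz":-0.005,"grip":0},{"ax":0,"ay":0,"az":0,"tx":0,"ty":0,"tz":-0.01,"grip":0},{"ax":0,"ay":0,"az":0,"tx":0,"ty":0,"tz":-0.02,"grip":0}]'

```text
clock: 8.1
ee_pos: [0.5419, -0.1931, 0.104]
orientation: [-3.136, -0.005, 0.014]
force: [-0.2, 0.1, 0.3]
finger_gap: 0.008
```

```bash
python3 st.py
```

```text
8.1 [ 0.5419 -0.1931  0.104 ] tip [ 0.5416 -0.193   0.079 ] xdir [ 1.     0.003 -0.009] zdir [-0.009  0.005 -1.   ] F [-0.2  0.1  0.3] 0.008 qd 0.486
```

Now going up and back, clear of the top camera's view.

drive_tool --increments '[{"ax":0,"ay":0,"az":0,"tx":0,"ty":0,"tz":-0.03,"grip":0},{"ax":0,"ay":0,"az":0,"tx":0,"ty":0,"tz":-0.03,"grip":0},{"ax":0,"ay":0,"az":0,"tx":-0.03,"ty":0.02,"tz":-0.01,"grip":0},{"ax":0,"ay":0,"az":0,"tx":-0.03,"ty":0.02,"tz":0,"grip":0},{"ax":0,"ay":0,"az":0,"tx":-0.03,"ty":0.02,"tz":0,"grip":0}]'

```text
clock: 8.52
ee_pos: [0.4599, -0.2496, 0.1853]
orientation: [-3.137, -0.025, -0.005]
force: [-0.3, -0.2, -0.7]
finger_gap: 0.009
```

drive_tool --increments '[{"ax":0,"ay":0,"az":0,"tx":-0.03,"ty":0.02,"tz":0,"grip":0},{"ax":0,"ay":0,"az":0,"tx":-0.02,"ty":0.03,"tz":0,"grip":0},{"ax":0,"ay":0,"az":0,"tx":0,"ty":0.03,"tz":0,"grip":0},{"ax":0,"ay":0,"az":0,"tx":0,"ty":0.02,"tz":0,"grip":0},{"ax":0,"ay":0,"az":0,"tx":0,"ty":0,"tz":0,"grip":0}]'

```text
clock: 8.93
ee_pos: [0.4049, -0.3603, 0.1918]
orientation: [3.138, 0.015, 0.013]
force: [-0.0, -0.6, -1.0]
finger_gap: 0.007
```

```bash
python3 st.py;python3 - <<'E'
from h import *
d=get_image("scene"); im=d["color"][:,:,::-1]
cv2.imwrite("pics/scene5.png",cv2.resize(im[200:350,140:280],None,fx=4,fy=4,interpolation=cv2.INTER_CUBIC))
d=get_image("top"); im=d["color"][:,:,::-1]; cv2.imwrite("pics/top5f.png",im)
cv2.imwrite("pics/top5.png",cv2.resize(im[165:300,375:485],None,fx=4.4,fy=4.4,interpolation=cv2.INTER_CUBIC))
E
```

```text
8.93 [ 0.4049 -0.3603  0.1918] tip [ 0.4051 -0.3604  0.1668] xdir [1.    0.009 0.008] zdir [ 0.008 -0.004 -1.   ] F [-0.  -0.6 -1. ] 0.007 qd 0.026
```

View pics/scene5.png

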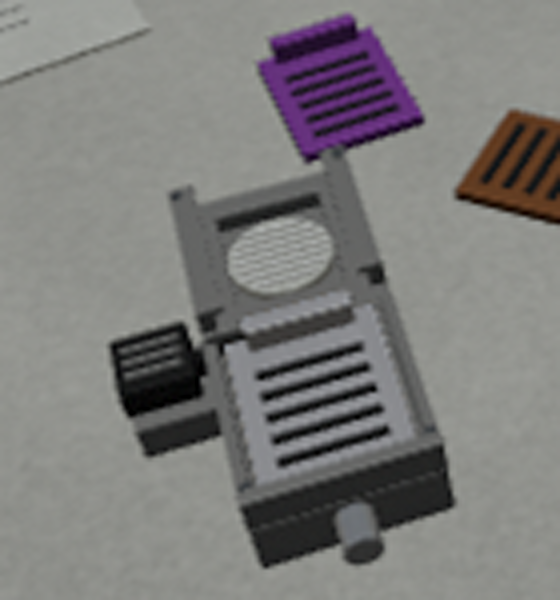

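View pics/top5.png

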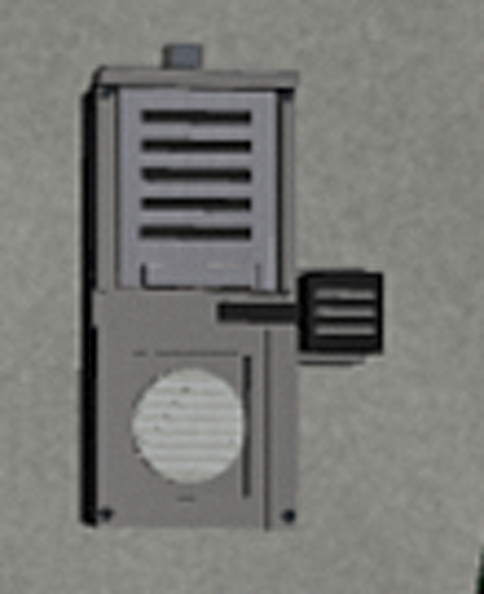

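View pics/top5f.png

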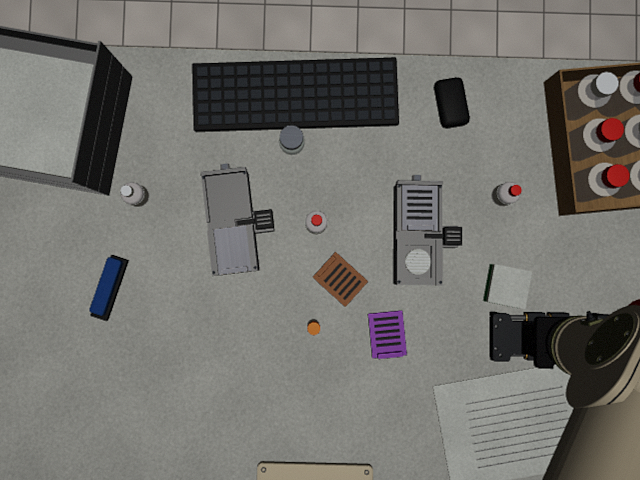

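Both views show the cover flat on the ledge against the stop, at about (419,205) in the top view. The filter is exposed at (418,262), the tab is down and nothing else has visibly moved. I'll check the slide distance from the slots, the tab height, and compare the bystanders before and after.

```bash
python3 - <<'E'
from h import *
d=get_image("top"); g=cv2.cvtColor(d["color"],cv2.COLOR_RGB2GRAY)
S=8;x0,y0=403,186
b=cv2.resize(g[y0:224,x0:434],None,fx=S,fy=S,interpolation=cv2.INTER_CUBIC)
c,_=cv2.findContours((b<75).astype(np.uint8),cv2.RETR_EXTERNAL,cv2.CHAIN_APPROX_NONE)
for k in c:
    if cv2.contourArea(k)>1000:
        (cx,cy),_,_=cv2.minAreaRect(k); print(ray(d,(x0+(cx+.5)/S-.5,y0+(cy+.5)/S-.5),.048)[0].round(4))
a=cv2.imread("pics/top0.png").astype(int); n=d["color"][:,:,::-1].astype(int)
m=(abs(a-n).max(2)>40).astype(np.uint8)
k,l,s,_=cv2.connectedComponentsWithStats(m)
print([x.tolist() for x in s[1:] if x[4]>5])
sc=get_image("scene"); 
for z in (.058,.044): print(z,proj(sc,[.5771,-.2605,z]).round(1),proj(d,[.5771,-.2605,z]).round(1))
E
```

```text
[ 0.6105 -0.1916  0.048 ]
[ 0.6232 -0.1917  0.048 ]
[ 0.6365 -0.1915  0.048 ]
[ 0.6495 -0.1913  0.048 ]
[ 0.6624 -0.191   0.048 ]
[[403, 185, 16, 1, 16], [401, 186, 1, 40, 40], [407, 190, 25, 3, 74], [407, 197, 25, 4, 66], [407, 203, 25, 3, 73], [407, 210, 25, 3, 72], [407, 216, 25, 3, 62], [407, 226, 12, 5, 15], [447, 226, 17, 19, 70], [428, 228, 16, 6, 25], [422, 230, 10, 1, 10], [424, 234, 2, 4, 7], [442, 238, 2, 7, 9], [447, 239, 5, 2, 6], [405, 244, 27, 34, 533], [488, 305, 152, 175, 14340], [613, 430, 2, 4, 6]]
0.058 [[174.9 283.8]] [[455.  234.9]]
0.044 [[176.8 288.8]] [[453.2 235.4]]
```

```bash
python3 -c "
from workcell import ctrl
print(ctrl.sign_off())"
```

```text
the job is handed in; nothing more can be done
None
```

The intake housing is open: its slotted cover lies flat on the parking ledge against the end stop. I handed the job in at about 9 s on the robot's clock. Sign-off gives no verdict.

- **Tab:** I pressed it with closed fingertips until it bottomed out, with the tip at 43.8 mm against the 44 mm stated and about 30 N on the tool. It was still down in the later pictures.
- **Cover:** I pushed the rib along the rails until it stopped, at about 20 N. The slots moved 106.1 mm against the 106 mm expected.
- **Surroundings:** The before/after top views differ only at the intake housing and the arm. The outlet housing, the bottles and the other bystanders show no change, and the robot was touching nothing at hand-in.

One check disagreed. At the stop the fingertips sat about 4 mm short of where my housing estimate put them. While confirming the stop, the tool also tilted about 3° and sank to a tip height of 44 mm, still above the 40 mm seat. The slot measurement shows the cover did reach the end stop.

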